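# Find the heavy side of a rotor on the balancing stand and hold it down

## Robot

A 7-joint arm with a two-finger parallel gripper is mounted at the origin on a cart in front of the work surface, level with it; the furniture and walls round the work are solid. World frame = base frame: x ahead of the robot, y to its left, z up, the work surface at z = 0. Lengths are in mm, angles in rad, forces in N, time in s.
With the tool pointing down it reaches from about 400 to 875 mm from the base axis. Payload 6.5 kg.
Tool frame: the origin (TCP) lies midway between the tips of the shut fingers; the grasp point (between the pads) lies bot.grip_point_offset behind it (bot.grip_point_offset is the distance from the TCP to the grasp point, in mm); z points along the fingers, y is the line along which they close (so a half turn about z gives the same grasp; the last joint's range is limited). The gripper opens to 88 mm and grips with 3 to 60 N. Pads are 18 mm wide; open, the fingers measure 123 mm over their backs; the gripper's body (75 mm by 187 mm) begins 45 mm behind the grasp point.
Start: joints at [1.239, 0.536, -0.004, 1.538, 0.003, 1.067, -0.071], TCP at [170.739, -627.167, 238.716] pointing down, gripper open.
Joint ranges: [-2.7, 2.7], [-0.37, 2.16], [-1.27, 1.26], [0.24, 2.4], [-1.31, 4.45], [0.19, 1.91], [-2.76, 2.76]. Speed limits (rad/s): [2.39, 2.39, 3.14, 3.14, 3.14, 3.14, 3.14].

## Interface

Orientations are given as a unit quaternion [x, y, z, w].
In Python, from bench import bot gives the robot as it stands.
- The arm moves only by the shell command python3 -m jog 'ROWS' [OPENING] [FORCE]. ROWS is JSON, a list of rows, each a list of 2 entries, a list of its own where there are three numbers: the shift along the tool's x, y, z in mm, then the turn about the tool's z in degrees. In form: [[[dx, dy, dz], yaw], ...]. A call has 1 to 8 rows; each row shifts and turns the commanded pose from where the row before left it, along the tool's axes as they then stand; what a row does not reach is not made up. A row lasts 1/12 s, in which the tool goes at most 41.7 mm and 7.16 degrees, less where a joint would pass 70% of its speed; a pose out of reach is approached as far as the arm can. A call with a gripper value outside its range is refused whole. OPENING is the finger opening in mm, from 0 to 88.1, set as the call begins (- or left out, the last holds). The fingers move at their own pace and stop on an object; FORCE is the grip in N (left out, the last holds). Time passes only in rows, so rows that do not move let the fingers close. It gives the time, the measured TCP pose, the force, the opening and the grip force at its end, in the units of the state.
- bot.get_state(): the state, without advancing time (a new reading comes with each control period).
- bot.camera(name): name is "scene" or "top" or "wrist"; returns a dict with "color" (400x640x3 uint8, red, green, blue), "K" (3x3 intrinsics, pixels), "dist_coeffs" ([k1, k2, p1, p2, k3] as OpenCV has them; the pictures are not rectified), "position" and "attitude" of the camera in the world. Camera axes: x right, y down, z forward; pixel columns grow to the right and rows downward; lengths in mm; the calibration is good to about 2 mm. A picture is of the moment at which its call begins. There is no depth.
- bot.sign_off(): hands the job in; it is judged then, once.
The state is a dict: "clock": time; "qpos": joint angles; "joint_velocities": joint speeds; "joint_torque": joint torques, N m; "tcp_pos": TCP position; "eef_rot": TCP orientation; "wrist_force": force on the tool from outside, world axes, zero at the start; "moment": the same for the moment, N m; "width": opening from 0.0 (shut) to 1.0 (fully open); "grip_force": force on a finger pad.
Only numpy, scipy, OpenCV 4.12 (cv2) and the standard library are available. Lean on these libraries where they do the work, as an engineer would, in place of code of your own. Each camera call takes 0.05 s, during which the arm holds its last target. There are 200 camera calls.

## Task

The metal rotor on the small balancing stand is heavier on one side, which cannot be seen: turn it by hand and let it go so that it runs down, and find that side. Its stiff bearing stops it short of its true low point, by the same amount from whichever way it rolls, so the low point lies midway between the two stops. Then turn the heavy side straight down and finish still gripping the rotor there, so that it can be marked, and leave the amber bottle, the black capacitor and the round tin beside the stand where they are.

Things in the scene. Friction and masses are not known exactly. Their poses are not given: they have to be found in the camera images.
- stand: fixed balancing stand: blue base plate 110 x 130 mm, 13 mm high; two dark uprights 20 mm wide, 111 mm high, their inner faces 27 mm before and behind the rotor's mid plane. Origin: centre of its underside, on the worktop. x axis: level, along the rotor's axle, away from the robot; z: up.
- rotor: aluminium disc, diameter 110 mm, 16 mm thick, on a level axle 100 mm above the worktop; turns endlessly both ways. Hub 24 mm diameter, 34 mm long; dark centre plate 47 mm diameter; the flat faces outside it can be gripped across the 16 mm, e.g. from above at the top of the rim. Origin: disc centre, on the axle. x axis: along the axle, as the stand's; +z points to the orange dot, +y to the blue.
- orange_dot (a point): centre of the orange dot, mid-thickness, 36 mm from the axle. Dots 13 mm wide on both faces and stripes across the rim: orange on the rotor's +z axis, blue +y, black -z, green -y. The heavy side has no fixed relation to the dots; it differs at every start.
- axle (a point): axle at the disc's centre, 100 mm up. Let go, the rotor rolls down (about 2 s, no swinging) and sticks 20 to 35 degrees short of its low point, on the side it came from. Between the two stops it stays where it is put. It can also stick, balanced, with the heavy side within 35 degrees of the top. At the start it may be rolling.
- flux_bottle: amber bottle with a white nozzle, loose, standing beside the stand, 33 mm in diameter, 82 mm high. Origin: centre of its underside.
- capacitor_1: black capacitor can, loose, standing in front of the stand, 22 mm in diameter, 34 mm high. Origin: centre of its underside.
- parts_tin: open round grey tin of screws, loose, beside the stand, 61 mm in diameter, 19 mm high. Origin: centre of its underside.
Not all that is in view belongs to the job. Of the things like the stand, leave any that is yellow; of the rest the larger one is meant.

How it is judged (in metres and radians):
At the end, for the whole second after the job is handed in: The rotor's heavy side points straight down, within 12 degrees, the rotor is still, and the fingers are gripping it (more than 1.5 N) (angle between core_c0's own z axis and vertical below 0.21 rad and contact force between the fingers and rotor above 1.5 N and angular speed of rotor below 0.15 rad/s); the arm keeps its last pose, push and grip.
It fails at once if the amber bottle was shifted by more than 15 mm (distance of flux_bottle from where it was at the start of the episode above 0.015 m).
It fails at once if the black capacitor was shifted by more than 15 mm (distance of capacitor_1 from where it was at the start of the episode above 0.015 m).
It fails at once if the round tin was shifted by more than 15 mm (distance of parts_tin from where it was at the start of the episode above 0.015 m).
It also fails if it takes over 72 s, if anything falls off the work surface, if the arm or the gripper's body presses on something with over 40 N, if the wrist force passes 120 N, or if a joint passes its speed limit or range.

## Working session

There is one attempt and no reset: what is moved stays moved. The work goes in short steps, Python scripts to look and compute and a shell command to move; the robot and the scene stay as the last step left them, time stands still between calls to the robot, and variables do not carry over. Pictures are saved under pics/ and viewed, at most 10 in all, crops included, and the job is handed in when it is done.

```bash
mkdir -p pics; ls
python3 - <<'E'
from bench import bot
import cv2,numpy as np
s=bot.get_state();print(s, bot.grip_point_offset)
ims=[]
for n in("scene","top"):
    c=bot.camera(n);cv2.imwrite(f"pics/{n}0.png",c["color"][:,:,::-1]);print(n,c["K"],c["dist_coeffs"],c["position"],c["attitude"]);
E
```

```text
pics
{'clock': 0.0, 'qpos': array([ 1.2387964 ,  0.53720259, -0.00443168,  1.5388584 ,  0.0025758 ,
        1.06729695, -0.07118082]), 'joint_velocities': array([ 1.40821443e-03, -2.87200639e-04, -5.48244129e-05, -2.67946984e-04,
       -1.69195577e-03, -1.52514911e-03,  3.72139962e-04]), 'joint_torque': array([ 1.69015490e-03, -5.70963800e+01,  9.91118364e-01, -2.51597500e+01,
       -5.62809943e-02,  1.79476838e-02,  1.48371378e-04]), 'tcp_pos': array([ 170.566914  , -626.58325753,  237.82127352]), 'eef_rot': array([ 9.91176542e-01,  1.32545423e-01, -1.71534841e-04, -8.62917049e-04]), 'wrist_force': array([ 0.22845249, -0.00433086,  0.32862136]), 'moment': array([ 0.0082453 , -0.01749765, -0.05405549]), 'grip_force': 0.0, 'width': 1.0024645812237887} 18.700000000000003
scene [[439.9843265    0.         317.69040583]
 [  0.         439.9843265  200.19731755]
 [  0.           0.           1.        ]] [-0.02868758  0.          0.          0.          0.        ] [ 42.76579428 678.12346957 583.50712843] [-0.29256683  0.83520945 -0.44073712  0.1502685 ]
top [[491.83009868   0.         319.1343657 ]
 [  0.         491.83009868 203.27323468]
 [  0.           0.           1.        ]] [-0.12880951  0.          0.          0.          0.        ] [ 398.22346902  145.9048333  1134.62245027] [ 0.71635161 -0.69694368  0.02855198 -0.01716577]
```

View pics/scene0.png

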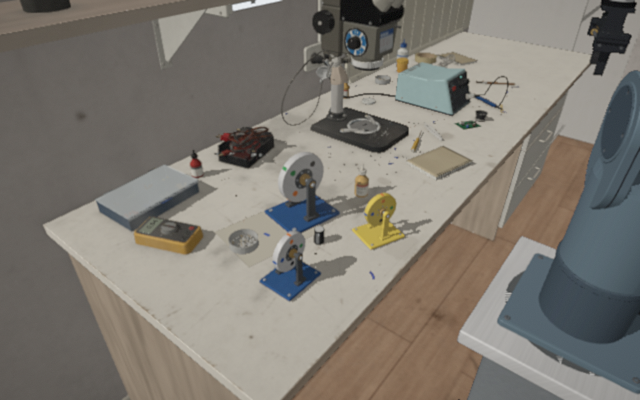

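View pics/top0.png

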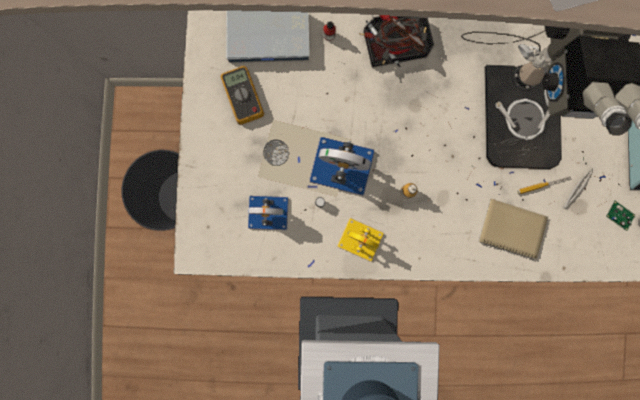

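Candidates for the rotor and stand: the large blue stand at scene (302,190) and top (343,165), a small blue one at scene (290,265) and top (268,212), and a yellow one at scene (380,220) and top (362,240). I choose the large blue one. The bottle is at top (409,190), the capacitor at top (320,202) and the tin at top (276,152).

```bash
cat > h.py <<'E'
import cv2,numpy as np
from scipy.spatial.transform import Rotation as R
from bench import bot
def ray(c,px):
    p=cv2.undistortPoints(np.array(px,float).reshape(-1,1,2),c["K"],c["dist_coeffs"]).reshape(-1,2)
    d=np.c_[p,np.ones(len(p))]@R.from_quat(c["attitude"]).as_matrix().T
    return np.array(c["position"]),d
def plane(c,px,z):
    o,d=ray(c,px);return o+d*((z-o[2])/d[:,2])[:,None]
def proj(c,P):
    M=R.from_quat(c["attitude"]).as_matrix().T
    return cv2.projectPoints(np.array(P,float).reshape(-1,1,3),cv2.Rodrigues(M)[0],-M@np.array(c["position"]),c["K"],c["dist_coeffs"])[0].reshape(-1,2)
def tri(c1,p1,c2,p2):
    o1,d1=ray(c1,p1);o2,d2=ray(c2,p2);d1=d1[0];d2=d2[0]
    t=np.linalg.lstsq(np.c_[d1,-d2],o2-o1,rcond=None)[0]
    a,b=o1+t[0]*d1,o2+t[1]*d2
    return (a+b)/2,np.linalg.norm(a-b)
def crop(c,x0,y0,x1,y1,s,name):
    cv2.imwrite("pics/"+name,cv2.resize(c["color"][y0:y1,x0:x1,::-1],None,fx=s,fy=s,interpolation=cv2.INTER_CUBIC))
E
python3 - <<'E'
from h import *
t=bot.camera("top");s=bot.camera("scene")
h=cv2.cvtColor(t["color"],cv2.COLOR_RGB2HSV)
m=((h[...,0]>100)&(h[...,0]<125)&(h[...,1]>130)&(h[...,2]>50)).astype(np.uint8)
m[:, :305]=0;m[:,385:]=0;m[:125]=0;m[205:]=0
pts=np.argwhere(m)[:,::-1].astype(float)
P=plane(t,pts,13)[:,:2].astype(np.float32)
r=cv2.minAreaRect(P);print(len(pts),r)
for n,p in dict(bottle=(409,190),cap=(320,202),tin=(276,152),yellow=(362,240),small=(268,212)).items():print(n,plane(t,[p],0)[0].round())
a=crop
A=cv2.resize(t["color"][115:215,255:425,::-1],None,fx=4,fy=4,interpolation=2)[:400,:680]
B=cv2.resize(s["color"][140:250,230:390,::-1],None,fx=4,fy=4,interpolation=2)
cv2.imwrite("pics/c1.png",B);cv2.imwrite("pics/c2.png",A)
E
```

```text
1294 ((559.626953125, 78.89347839355469), (124.93009948730469, 105.47866821289062), 77.68289947509766)
bottle [509. -80.   0.]
cap [475. 127.   0.]
tin [589. 232.   0.]
yellow [390.  27.   0.]
small [448. 246.   0.]
```

View pics/c1.png

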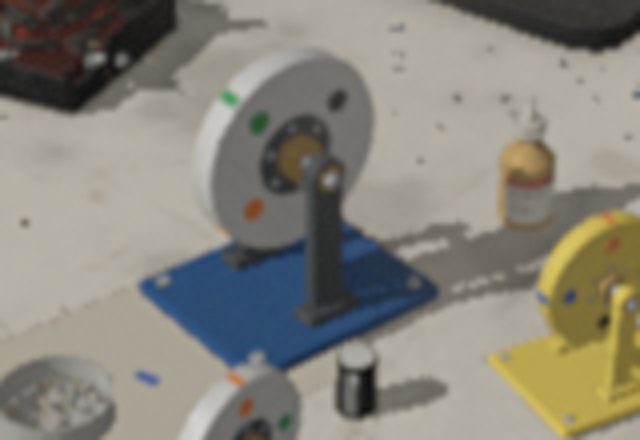

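View pics/c2.png

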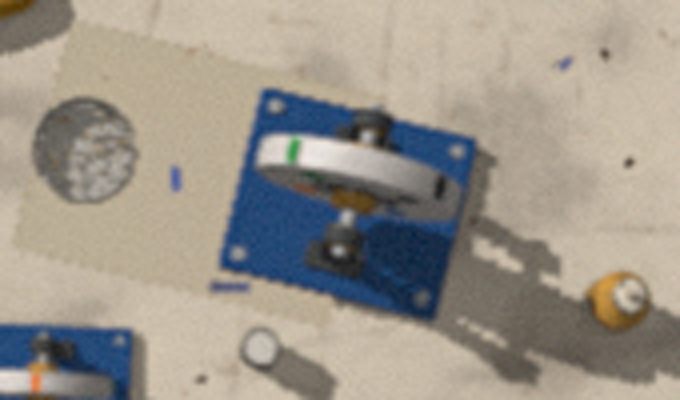

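The scene crop shows the large rotor with dots green (260,123), black (338,99) and orange (254,209) in crop pixels. Blue is hidden behind the upright. The top crop shows the plate turned about -12°, with the green stripe at (293,151). The choice holds: it is the larger stand and it is blue.

```bash
cat >> h.py <<'E'
C0=np.array([560,79,100.]);YAW=-12.3
def phi(c=None,C=None,verbose=False):
    """rotor angle (deg) about stand x from near-face dots in scene view; orange=(−sin,cos)"""
    C=C0 if C is None else C
    c=c or bot.camera("scene")
    a=np.radians(YAW);ex=np.array([np.cos(a),np.sin(a),0]);ey=np.array([-ex[1],ex[0],0])
    # rectified view of the near face: 4 px/mm
    g=np.arange(-56,56,.25);Y,Z=np.meshgrid(g,g)
    P=C-8*ex+Y[...,None]*ey+Z[...,None]*np.array([0,0,1])
    uv=proj(c,P.reshape(-1,3)).reshape(*Y.shape,2).astype(np.float32)
    f=cv2.remap(c["color"],uv[...,0],uv[...,1],cv2.INTER_CUBIC)
    h=cv2.cvtColor(f,cv2.COLOR_RGB2HSV).astype(int);H,S,V=h[...,0],h[...,1],h[...,2]
    r=np.hypot(Y,Z);ring=(r>27)&(r<46)
    out={}
    for n,k,off in(("orange",(H<17)&(S>110),0),("blue",(H>95)&(H<130)&(S>80),90),("green",(H>40)&(H<88)&(S>70),-90)):
        q,lab,st,ce=cv2.connectedComponentsWithStats((k&ring).astype(np.uint8))
        if q>1:
            i=1+st[1:,4].argmax()
            if st[i,4]>500:
                w=lab==i;y,z=Y[w].mean(),Z[w].mean()
                out[n]=(round((np.degrees(np.arctan2(-y,z))-off+180)%360-180,1),round(float(np.hypot(y,z)),1),int(st[i,4]))
    return out
E
python3 - <<'E'
from h import *
t=bot.camera("top");s=bot.camera("scene")
f=lambda x,y,x0,y0:[((x+.5)/4-.5+x0,(y+.5)/4-.5+y0)]
P,e=tri(s,f(229,98,230,140),t,f(293,151,255,115));a=np.radians(YAW)
d=P-C0;print("green stripe",P.round(1),e,"stand:",d@[np.cos(a),np.sin(a),0],d@[-np.sin(a),np.cos(a),0],d[2])
# plate corners near-left & near-right both views (z check)
for A,B in(((228,268),(140,288)),((437,318),(250,372)),((474,140),(437,295))):
    pass
P,e=tri(s,f(140,286,230,140),t,f(264,90,255,115));print("far-left corner",P.round(1),e)
P,e=tri(s,f(437,291,230,140),t,f(436,319,255,115));print("near-right corner",P.round(1),e)
print(phi(s),phi());print(bot.get_state()["clock"])
E
```

```text
green stripe [565.7 115.  144.3] 2.7653881147042965 stand: -2.0520130304724358 36.35934550216891 44.29689147078551
far-left corner [624.5 128.9   9.3] 1.537447247005139
near-right corner [494.6  26.5   7.2] 0.7761901285354533
{'orange': (np.float64(-126.6), 34.9, 1524), 'green': (np.float64(58.2), 34.4, 1194)} {'orange': (np.float64(-124.5), 34.8, 1555), 'green': (np.float64(60.8), 34.2, 1216)}
0.35
```

The two corners put the stand at about (559.5, 78), and the stripe height agrees with the 100 mm axle. The rotor is rolling slowly. I'll fix the sign of the colour offsets and start the transfer, letting it run down meanwhile.

```bash
sed -i 's/(S>80),90)/(S>80),-90)/; s/(S>70),-90)/(S>70),90)/' h.py
python3 -m jog '[[[28,-29,0],0],[[28,-29,0],0],[[28,-29,0],0],[[28,-29,0],0],[[28,-29,0],0],[[28,-29,0],0],[[28,-29,0],0],[[28,-29,0],0]]'
python3 -m jog '[[[28,-29,0],0],[[28,-29,0],0],[[28,-29,0],0],[[28,-29,0],0],[[28,-29,0],0],[[28,-29,0],0],[[28,-29,0],0],[[28,-29,0],0]]'
python3 -m jog '[[[28,-29,0],0],[[28,-29,0],0],[[28,-29,0],0],[[28,-29,0],0],[[0,0,0],-7],[[0,0,0],-7],[[0,0,0],-7],[[0,0,0],-7]]'
python3 -m jog '[[[0,0,0],-7],[[0,0,0],-7],[[0,0,0],-7],[[0,0,0],-7],[[0,0,0],-6.5],[[0,0,0],0],[[0,0,0],0],[[0,0,0],0]]'
cat > st.py <<'E'
from h import *
s=bot.get_state();a=np.radians(YAW);ex=np.array([np.cos(a),np.sin(a),0]);ey=np.array([-ex[1],ex[0],0])
M=R.from_quat(s["eef_rot"]).as_matrix();d=s["tcp_pos"]-C0;p=phi()
print("t",s["clock"].__round__(2),"stand xyz",(d@ex).round(1),(d@ey).round(1),d[2].round(1),"tooly.ex,ey",(M[:,1]@ex).round(3),(M[:,1]@ey).round(3),"tool x.ey",(M[:,0]@ey).round(2),"grip",s["grip_force"],"w",(88.1*s["width"]).round(1),"F",s["wrist_force"].round(1),"phi",{k:[float(x) for x in v] for k,v in p.items()})
E
python3 st.py; sleep 0; python3 st.py
```

```text
clock: 1.02
tcp_pos: [326.5, -342.7, 239.0]
eef_rot: [0.991, 0.132, 0.0, 0.0]
wrist_force: [0.6, -0.0, 0.8]
width: 0.999
grip_force: 0.0
clock: 1.68
tcp_pos: [481.8, -60.0, 239.0]
eef_rot: [0.991, 0.132, 0.0, 0.0]
wrist_force: [-0.1, -0.9, 0.3]
width: 0.999
grip_force: 0.0
clock: 2.35
tcp_pos: [558.8, 79.9, 238.6]
eef_rot: [0.928, 0.371, -0.0, 0.0]
wrist_force: [-0.1, -0.6, 0.5]
width: 0.998
grip_force: 0.0
clock: 3.02
tcp_pos: [558.7, 79.5, 238.7]
eef_rot: [0.78, 0.626, -0.0, 0.0]
wrist_force: [0.5, 0.4, 0.3]
width: 1.001
grip_force: 0.0Traceback (most recent call last):
  File "st.py", line 4, in <module>
    print("t",s["clock"].__round__(2),"stand xyz",(d@ex).round(1),(d@ey).round(1),d[2].round(1),"tooly.ex,ey",(M[:,1]@ex).round(3),(M[:,1]@ey).round(3),"tool x.ey",(M[:,0]@ey).round(2),"grip",s["grip_force"],"w",(88.1*s["width"]).round(1),"F",s["wrist_force"].round(1),"phi",{k:[float(x) for x in v] for k,v in p.items()})
                                                                                                                                                                                                                    ^^^^^^^^^^^^^^^^^^^^^^^
AttributeError: 'float' object has no attribute 'round'
Traceback (most recent call last):
  File "st.py", line 4, in <module>
    print("t",s["clock"].__round__(2),"stand xyz",(d@ex).round(1),(d@ey).round(1),d[2].round(1),"tooly.ex,ey",(M[:,1]@ex).round(3),(M[:,1]@ey).round(3),"tool x.ey",(M[:,0]@ey).round(2),"grip",s["grip_force"],"w",(88.1*s["width"]).round(1),"F",s["wrist_force"].round(1),"phi",{k:[float(x) for x in v] for k,v in p.items()})
                                                                                                                                                                                                                    ^^^^^^^^^^^^^^^^^^^^^^^
AttributeError: 'float' object has no attribute 'round'
```

```bash
sed -i 's/(88.1\*s\["width"\]).round(1)/round(88.1*s["width"],1)/' st.py; python3 st.py; python3 -m jog '[[[0,0,0],0],[[0,0,0],0],[[0,0,0],0],[[0,0,0],0]]' >/dev/null; python3 st.py
python3 - <<'E'
from h import *
c=bot.camera("wrist");cv2.imwrite("pics/w1.png",c["color"][:,:,::-1])
E
```

```text
t 3.12 stand xyz -1.4 0.3 138.7 tooly.ex,ey 1.0 -0.002 tool x.ey 1.0 grip 0.0 w 88.0 F [-0.5  0.2 -0.6] phi {'orange': [-110.4, 34.5, 1520.0], 'green': [-105.3, 34.5, 1108.0]}
t 3.5 stand xyz -1.4 0.3 138.7 tooly.ex,ey 1.0 0.0 tool x.ey 1.0 grip 0.0 w 88.3 F [-0.5  0.1 -0.3] phi {'orange': [-110.4, 34.6, 1509.0], 'green': [-105.3, 34.5, 1091.0]}
```

View pics/w1.png

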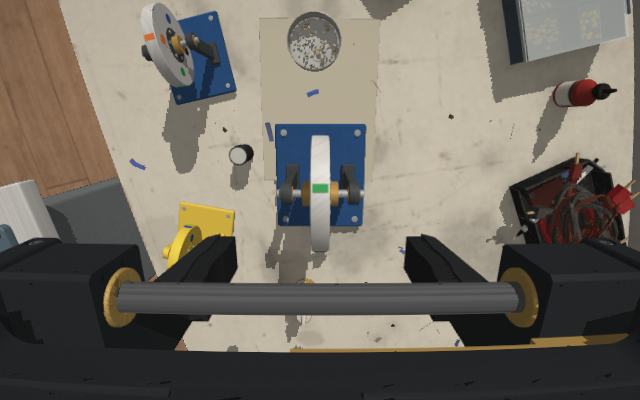

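The wrist view shows the disc at x≈320, centred between the fingers (236 and 405), clear on both sides. The rotor has stopped at phi ≈ -108 and it came from lower phi, so that is stop 1. I'll now grip at 45° on the +y side and turn it +90°.

```bash
cat >> h.py <<'E'
def phi2(c=None):
    p=phi(c);off={"orange":0,"green":90,"blue":-90}
    A=[];B=[]
    for k,(a,r,n) in p.items():
        t=np.radians(off[k]);A.append(36*np.exp(1j*t));B.append(r*np.exp(1j*(np.radians(a)+t)))
    A,B=np.array(A),np.array(B)
    return p,(np.degrees(np.angle(((B-B.mean())*np.conj(A-A.mean())).sum())).round(1) if len(A)>1 else None)
E
sed -i 's/p=phi()/p,q=phi2()/; s/"phi",/"phi",q,/' st.py
python3 -m jog '[[[16,0,0],0],[[16,0.5,5],0],[[0,0,40],0],[[0,0,40],0],[[0,0,30],0],[[0,0,10.5],0],[[0,0,0],0],[[0,0,0],0]]' | grep -E "tcp|force"
python3 st.py
python3 -m jog '[[[0,0,0],0],[[0,0,0],0],[[0,0,0],0],[[0,0,0],0],[[0,0,0],0],[[0,0,0],0],[[0,0,0],0],[[0,0,0],0]]' 16 15|grep -E "width|force"
python3 st.py
```

```text
tcp_pos: [566.5, 111.1, 114.0]
wrist_force: [-0.5, 1.0, 0.1]
grip_force: 0.0
t 4.27 stand xyz -0.4 32.7 14.0 tooly.ex,ey 1.0 0.001 tool x.ey 1.0 grip 0.0 w 87.9 F [-0.5  1.   0.1] phi None {'orange': [-110.4, 34.6, 1490.0]}
wrist_force: [0.1, -0.5, -0.5]
width: 0.423
grip_force: 0.0
t 4.98 stand xyz -1.0 32.3 13.2 tooly.ex,ey 1.0 0.001 tool x.ey 1.0 grip 0.0 w 37.3 F [ 0.1 -0.5 -0.5] phi None {'orange': [-110.5, 34.6, 1492.0]}
```

```bash
python3 -m jog '[[[0,0,0],0],[[0,0,0],0],[[0,0,0],0],[[0,0,0],0],[[0,0,0],0],[[0,0,0],0],[[0,0,0],0]]' 5 15|grep -E "width|force"
python3 st.py
```

```text
wrist_force: [-4.6, 1.2, 2.4]
width: 0.179
grip_force: 15.0
t 5.62 stand xyz -1.7 32.4 13.0 tooly.ex,ey 1.0 0.001 tool x.ey 1.0 grip 14.99948280514218 w 15.8 F [-4.6  1.2  2.4] phi None {'orange': [-110.6, 34.6, 1521.0]}
```

```bash
python3 -m jog '[[[-3.3,-0.7,-3.0],0],[[-3.5,-0.5,-2.6],0],[[-3.8,0,-2.3],0],[[-4.0,0,-1.9],0],[[-4.1,0,-1.5],0],[[-4.3,0,-1.0],0],[[-4.4,0,-0.7],0],[[-4.4,0,-0.2],0]]' |grep -E "width|force"
python3 st.py
python3 -m jog '[[[-4.4,0,0.2],0],[[-4.4,0,0.7],0],[[-4.3,0,1.0],0],[[-4.1,0,1.5],0],[[-4.0,0,1.9],0],[[-3.8,0,2.3],0],[[-3.5,0,2.6],0],[[-3.3,0,3.0],0]]' |grep -E "width|force"
python3 st.py
```

```text
wrist_force: [-2.2, 7.1, 5.6]
width: 0.179
grip_force: 15.0
t 6.33 stand xyz -1.8 3.0 27.9 tooly.ex,ey 1.0 0.002 tool x.ey 1.0 grip 14.999103038571775 w 15.7 F [-2.2  7.1  5.6] phi -65.9 {'orange': [-65.8, 33.8, 1493.0], 'blue': [-69.5, 36.1, 1403.0]}
wrist_force: [-2.9, 5.5, 4.7]
width: 0.18
grip_force: 15.0
t 7.05 stand xyz -1.8 -29.9 14.4 tooly.ex,ey 1.0 0.001 tool x.ey 1.0 grip 14.999652294209227 w 15.8 F [-2.9  5.5  4.7] phi -18.5 {'orange': [-16.0, 34.4, 1410.0], 'blue': [-21.3, 34.6, 1508.0]}
```

```bash
python3 -m jog '[[[0,0,0],0],[[0,0,0],0],[[0,0,0],0],[[0,0,0],0],[[0,0,0],0],[[0,0,0],0]]' 60 15|grep -E "width|force"
python3 st.py
python3 -m jog '[[[0,0,-20],0],[[0,0,-40],0],[[0,0,-40],0],[[0,0,0],0],[[0,0,0],0],[[0,0,0],0],[[0,0,0],0],[[0,0,0],0]]' >/dev/null
python3 st.py
python3 -m jog '[[[0,0,0],0],[[0,0,0],0],[[0,0,0],0],[[0,0,0],0],[[0,0,0],0],[[0,0,0],0],[[0,0,0],0],[[0,0,0],0]]' >/dev/null
python3 -m jog '[[[0,0,0],0],[[0,0,0],0],[[0,0,0],0],[[0,0,0],0],[[0,0,0],0],[[0,0,0],0],[[0,0,0],0],[[0,0,0],0]]' >/dev/null
python3 st.py
python3 -m jog '[[[0,0,0],0],[[0,0,0],0],[[0,0,0],0],[[0,0,0],0]]' >/dev/null
python3 st.py
```

```text
wrist_force: [-0.3, 0.1, -0.2]
width: 0.609
grip_force: 0.0
t 7.6 stand xyz -1.9 -31.6 13.2 tooly.ex,ey 1.0 0.0 tool x.ey 1.0 grip 0.0 w 53.7 F [-0.3  0.1 -0.2] phi -42.8 {'orange': [-41.6, 34.0, 1418.0], 'blue': [-46.1, 35.3, 1499.0], 'green': [-39.5, 36.9, 887.0]}
t 8.32 stand xyz -3.0 -31.7 111.7 tooly.ex,ey 1.0 0.001 tool x.ey 1.0 grip 0.0 w 59.9 F [-0.5 -0.   0.7] phi -51.3 {'orange': [-50.6, 34.0, 1495.0], 'blue': [-54.6, 35.6, 1412.0], 'green': [-48.0, 36.6, 747.0]}
t 9.7 stand xyz -2.1 -31.3 113.2 tooly.ex,ey 1.0 0.001 tool x.ey 1.0 grip 0.0 w 60.4 F [0.  0.6 0.2] phi -51.9 {'orange': [-51.1, 34.0, 1448.0], 'blue': [-55.5, 35.7, 1437.0], 'green': [-48.5, 36.4, 775.0]}
t 10.08 stand xyz -2.1 -31.3 113.2 tooly.ex,ey 1.0 0.001 tool x.ey 1.0 grip 0.0 w 60.0 F [ 0.  -0.2  0.1] phi -51.9 {'orange': [-51.1, 34.0, 1439.0], 'blue': [-55.5, 35.7, 1439.0], 'green': [-48.5, 36.4, 785.0]}
```

Stop 1 is ≈ -108° and stop 2 is -51.9°. That makes the offset about 28°, which is plausible, and the low point at phi ≈ -80°. I'll grip near the top and turn by -28°.

```bash
python3 -m jog '[[[20.4,0,0],0],[[0,0.3,35],0],[[0,0,35],0],[[0,0,18.2],0],[[0,0,0],0],[[0,0,0],0]]' |grep -E "tcp|force"
python3 -m jog '[[[0,0,0],0],[[0,0,0],0],[[0,0,0],0],[[0,0,0],0],[[0,0,0],0],[[0,0,0],0],[[0,0,0],0],[[0,0,0],0]]' 5 20|grep -E "width|force"
python3 st.py
python3 -m jog '[[[3.6,0,-0.7],0],[[3.6,0,-0.4],0],[[3.7,0,-0.2],0],[[3.7,0,0.2],0],[[3.6,0,0.4],0],[[3.6,0,0.7],0],[[0,0,0],0],[[0,0,0],0]]' |grep -E "width|force"
python3 st.py
```

```text
tcp_pos: [555.5, 68.8, 124.7]
wrist_force: [-0.6, -0.3, 0.0]
grip_force: 0.0
wrist_force: [-1.1, 0.3, 2.9]
width: 0.179
grip_force: 20.0
t 11.3 stand xyz -1.8 -10.9 25.2 tooly.ex,ey 1.0 0.0 tool x.ey 1.0 grip 20.000447910279036 w 15.7 F [-1.1  0.3  2.9] phi -52.0 {'orange': [-51.1, 34.0, 1442.0], 'blue': [-55.4, 35.7, 1427.0]}
wrist_force: [-0.9, -5.2, 1.3]
width: 0.178
grip_force: 20.0
t 12.02 stand xyz -1.8 8.7 24.5 tooly.ex,ey 1.0 -0.001 tool x.ey 1.0 grip 19.998229653574526 w 15.7 F [-0.9 -5.2  1.3] phi -78.1 {'orange': [-78.9, 33.8, 1492.0], 'blue': [-81.4, 36.4, 1397.0]}
```

```bash
python3 -m jog '[[[1.6,0,0.4],0],[[0,0,0],0],[[0,0,0],0],[[0,0,0],0],[[0,0,0],0],[[0,0,0],0]]' |grep -E "width|force"
python3 st.py
python3 - <<'E'
from h import *
crop(bot.camera("scene"),230,120,390,260,4,"end.png")
E
```

```text
wrist_force: [-1.5, -5.4, 1.5]
width: 0.181
grip_force: 20.0
t 12.57 stand xyz -1.8 10.0 24.1 tooly.ex,ey 1.0 -0.001 tool x.ey 1.0 grip 19.999260012991726 w 16.0 F [-1.5 -5.4  1.5] phi -79.9 {'orange': [-80.8, 34.0, 1494.0], 'blue': [-83.4, 36.8, 1467.0]}
```

View pics/end.png

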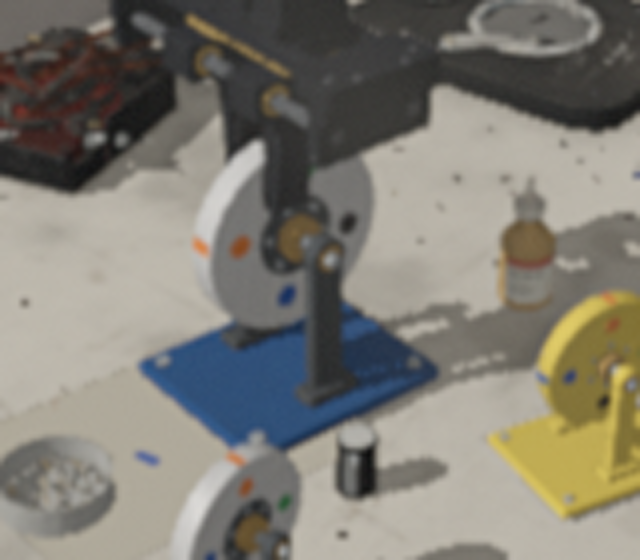

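The picture shows the rotor gripped at the top, with the orange dot on the left at (240,246) and the blue one low at (287,294). The bottle (528,260), capacitor (357,460) and tin (60,490) have not moved. I'm handing in.

```bash
python3 -c "
from bench import bot
print(bot.sign_off())"
```

```text
the job is handed in; nothing more can be done
None
```

I handed the job in at about 12.6 s, with the rotor held at 20 N and its heavy side turned to the measured low point, orange dot about 80° round toward +y from the top (midway between the stops at about 108° and 52°); the bottle, capacitor and tin look undisturbed in the last picture, and the hand-in gave no verdict.

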